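# Roll the edge band of a round mirror in a floating fixture

## Task

Pick up the orange edge roller and press its wheel against the near edge of the round mirror at the white mark, until the mirror is pushed about 50 mm back (about 7 N), and dwell there a good second. Keeping that press all the way (never under 4.5 N or over 10 N once away from the white mark), roll to the green mark and dwell a good second, then on to the red mark and dwell a good second, then back to the white mark, and only there back off gently. Touch the fixture only with the roller, do not let the sliding table run into its end stops, leave the other things alone, and finish with the roller still held in the gripper, lifted clear, and the mirror fixture back at rest in its middle.

Things in the scene. Friction and masses are not known exactly. Their poses are not given: they have to be found in the camera images.
- fixture: Grey fixed base of the floating fixture, 215 x 440 mm, 26 mm high, may stand turned. Origin on the bench, under the mirror's centre when at rest. Its x axis is the pressing direction (away from the robot), y the way of the sliding table, z up; offsets below are in these axes. Only the mirror and its holder rise above 58 mm. White end-stop blocks near both ends in y.
- slide (a joint): Position (m) of the heavy steel table that slides along fixture +y with the mirror on it. 0 in the middle, end stops at -0.115 and +0.115. Nominal: moving mass with the mirror 7 kg, centring spring 24 N/m, damping 6 N s/m, friction 0.1 N. The roller's push on the round edge moves it sideways (see mirror_center), stronger than the centring spring: if the roller is held still it runs away.
- mirror (a joint): How far (m) the mirror is pushed back along fixture +x relative to the sliding table; 0 at rest, stop at 0.1. Spring 140 N/m (press force = 140 x value: 4.5 N at 0.032, 7 N at 0.050, 10 N at 0.071), damping 12 N s/m, moving mass about 1 kg, friction 0.1 N.
- mirror_center (a point): Centre of the flat round mirror (blue face up, black edge band, radius 120, 16 mm thick), 83 mm above the bench. Moves with both slides, does not turn. A push F along x with the wheel centre at sideways offset s (m, +y) from it drives the table along y with -F*tan(asin(s/0.14)). In balance at F = 7 N, s = +0.028, the table stands near -0.06; at s = -0.028 near +0.06.
- white_mark (a point): Point of the mirror's edge nearest the robot side (fixture -x from the mirror's centre), half-way through the thickness, at the end of the white stripe on the face. Roller on this mark: wheel centre 140 mm from the mirror centre, sideways offset 0.
- green_mark (a point): Point of the edge at the green stripe. Roller on this mark: wheel centre at a sideways offset of +28 mm (fixture +y) from the mirror's centre.
- red_mark (a point): Point of the edge at the red stripe. Roller on this mark: wheel centre at a sideways offset of -28 mm (fixture y) from the mirror's centre.
- roller: Loose edge roller, 0.23 kg, standing upright. Origin at the centre of its underside, z up along the handle. Foot 34 mm wide, 11 mm high; rubber wheel above it; orange square handle 30 x 30 mm from 39 to 101 mm above the origin, faces along its own x and y. Grip it firmly, fingertips no lower than 40 mm above the origin.
- wheel_center (a point): Centre of the roller's freely turning wheel, 40 mm in diameter, 18 mm high, on an upright axle in line with the handle, 22 mm above the roller's origin. When rolling, keep it at the height of the mirror's middle plane (within about 6 mm).
- cleaner: Clear jar with a blue cap, 56 mm wide, 100 mm high; origin under its centre. Bystander.
- lens_box: White lens storage box with a green lid, 75 x 75 x 34 mm; origin under its centre. Bystander.
- glasses_case: Black spectacle case, 65 x 150 x 36 mm; origin under its centre. Bystander.

How it is judged:
By the outcome, as a careful person would: the job done as asked, in the order asked, and still so for the second after the job is handed in, while the arm keeps its last pose, push and grip.
It also fails if it takes over 72 s, if anything falls off the work surface, if the arm or the gripper's body presses on something with over 40 N, if the wrist force passes 120 N, or if a joint passes its speed limit or range.

## Robot

A 6-joint arm with a two-finger parallel gripper is mounted at the origin on the work surface. World frame = base frame: x ahead of the robot, y to its left, z up, the work surface at z = 0. Lengths are in m, angles in rad, forces in N, time in s.
With the tool pointing down it reaches from about 0.35 to 0.975 m from the base axis. Payload 7.1 kg.
Tool frame: the origin (TCP) lies on the centre line of the jaws, within the pads' length; the fingertips stand 22 mm ahead of it and the grasp point (between the pads) lies 3 mm ahead of it; z points along the fingers, y is the line along which they close (so a half turn about z gives the same grasp; the last joint's range is limited). The gripper opens to 88 mm and grips with 3 to 60 N. Pads are 20 mm wide; open, the fingers measure 115 mm over their backs; the gripper's body (75 mm by 178 mm) begins 61 mm behind the grasp point.
Start: joints at [-1.157, 0.423, 1.63, -0, 1.089, -0.019], TCP at [0.262, -0.567, 0.245] pointing down, gripper open.
Joint ranges: [-3, 3], [-0.9, 2.11], [0.09, 2.58], [-1.31, 4.45], [0.11, 2.69], [-2.54, 2.54]. Speed limits (rad/s): [2.39, 2.39, 3.01, 3.14, 3.14, 3.14].

## Interface

Orientations are given as a 3x3 rotation matrix whose columns are the frame's x, y, z axes.
In Python, from workcell import arm gives the robot as it stands.
- The arm moves only by the tool apply_moves, never from a script. Its argument "rows" is a list of rows, each a list of 3 entries, a list of its own where there are three numbers: the shift along the tool's x, y, z in units of 30 mm (1.0 is 30 mm), then the turn about the tool's z in units of 0.1 rad (1.0 is 0.1 rad), then the opening, from 0 (shut) to 1 (fully open). In form: [[[tx, ty, tz], turn, claw], ...]. A call has 1 to 20 rows; each row shifts and turns the commanded pose from where the row before left it, along the tool's axes as they then stand; what a row does not reach is not made up. A row lasts 1/8 s, in which the tool goes at most 62.5 mm and 10.7 degrees, less where a joint would pass 70% of its speed; a pose out of reach is approached as far as the arm can. A call with a number of a shift or a turn outside -1 to 1 is refused whole. A call with a gripper value outside its range is refused whole. The fingers move at their own pace and stop on an object; "newtons" is the grip in N (left out, the last holds). Time passes only in rows, so rows that do not move let the fingers close. It gives the time, the measured TCP pose, the force, the opening and the grip force at its end, in the units of the state.
- arm.read_state(): the state, without advancing time (a new reading comes with each control period).
- arm.camera(name): name is "side" or "top" or "wrist"; returns the picture (400x640x3 uint8, red, green, blue); there is no depth.
- arm.camera_params(name): a dict with "mtx" (3x3 intrinsics, pixels), "dist_coeffs" ([k1, k2, p1, p2, k3] as OpenCV has them; the pictures are not rectified), "R" (3x3) and "t" (3): a world point X has camera coordinates R X + t. Camera axes: x right, y down, z forward; pixel columns grow to the right and rows downward; lengths in m; the calibration is good to about 2 mm. A picture is of the moment at which its call begins: read the wrist's pose just before it. camera_params takes no time and is no camera call; for the wrist camera it gives the pose at the moment of the call.
- arm.sign_off(): hands the job in; it is judged then, once.
Trained networks look in the newest picture that a camera, given by its name, has taken for a name from the list of things; names that differ only in an ending like _2 or _b are one class to them, and where a whole thing is asked for, a point or a joint stands for the part that bears it (a point fixed in the world has none). Each returns a list of dicts, best first, with "score" (0 to 1); they miss things now and then, are a little off and sometimes report something else, mostly with a low value. They report only what shows in the picture. A call takes as long as a camera call.
- arm.recognise(thing, camera): "bbox" ([left, top, right, bottom] in pixels, round what is visible of it).
The state is a dict: "clock": time; "joint_pos": joint angles; "joint_vel": joint speeds; "tau": joint torques, N m; "position": TCP position; "tcp_rot": TCP orientation; "force": force on the tool from outside, world axes, zero at the start; "wrist_torque": the same for the moment, N m; "opening": opening from 0.0 (shut) to 1.0 (fully open); "grasp_force": force on a finger pad.
Only numpy, scipy, OpenCV 4.12 (cv2) and the standard library are available. Lean on these libraries where they do the work, as an engineer would, in place of code of your own. Each camera call takes 0.05 s, during which the arm holds its last target. There are 200 camera calls.

## Working session

There is one attempt and no reset: what is moved stays moved. The work goes in short steps, Python scripts to look and compute and a tool call to move; the robot and the scene stay as the last step left them, time stands still between calls to the robot, and variables do not carry over. Pictures are saved under pics/ and viewed, at most 10 in all, crops included, and the job is handed in when it is done.

Besides the shell and the picture viewer there is one more tool, called after ">>>" as name(argument=value, ...), one argument or row to a line, values as JSON. apply_moves: Moves the arm, as the interface text tells. Shifts and turns lie within -1 to 1; 1 stands for 30 mm of shift or 0.1 rad of turn. Its arguments: {"type":"object","properties":{"rows":{"type":"array","items":{"type":"array"}},"newtons":{"type":"number"}},"required":["rows"]}

```bash
mkdir -p pics; ls; python3 - <<'E'
from workcell import arm
import cv2,numpy as np
print({k:np.round(v,3).tolist() for k,v in arm.read_state().items()})
for c in ("top","side"):
    im=arm.camera(c); cv2.imwrite(f"pics/{c}0.png",im[:,:,::-1])
    p=arm.camera_params(c); print(c,{k:np.round(v,4).tolist() for k,v in p.items()})
    for t in ("fixture","mirror_center","roller","cleaner","lens_box","glasses_case","white_mark","green_mark","red_mark"):
        r=arm.recognise(t,c); print(c,t,[(np.round(d["bbox"],1).tolist(),round(d["score"],2)) for d in r[:2]])
E
```

```text
pics
{'clock': 0.0, 'joint_pos': [-1.157, 0.424, 1.631, 0.0, 1.089, -0.019], 'joint_vel': [-0.002, 0.0, 0.001, 0.001, 0.002, -0.002], 'tau': [0.001, -54.461, -27.367, 0.064, 0.023, -0.0], 'position': [0.262, -0.567, 0.244], 'tcp_rot': [[0.908, 0.419, -0.001], [0.419, -0.908, 0.001], [0.0, -0.002, -1.0]], 'force': [0.127, 0.444, -0.885], 'wrist_torque': [0.029, 0.01, 0.009], 'grasp_force': 0.0, 'opening': 1.001}
top {'mtx': [[397.0127, 0.0, 318.5995], [0.0, 397.0127, 198.6048], [0.0, 0.0, 1.0]], 'dist_coeffs': [-0.0228, 0.0, 0.0, 0.0, 0.0], 'R': [[0.0102, -0.9999, -0.0047], [-0.9962, -0.0097, -0.0863], [0.0863, 0.0055, -0.9963]], 't': [-0.0086, 0.5581, 1.1684]}
top fixture [([251.4, 106.4, 398.7, 192.9], 0.9), ([203.3, 244.1, 224.8, 257.2], 0.69)]
top mirror_center [([282.7, 109.4, 365.4, 189.3], 0.77)]
top roller [([200.6, 241.4, 223.6, 259.7], 0.58)]
top cleaner [([409.7, 245.2, 441.0, 270.7], 0.81), ([200.1, 243.1, 223.9, 257.2], 0.47)]
top lens_box [([281.9, 109.8, 371.0, 196.7], 0.67), ([440.6, 170.1, 467.4, 203.0], 0.57)]
top glasses_case [([140.6, 176.4, 195.7, 212.7], 0.68), (
[... 351 characters left out ...]
 1.0]], 'dist_coeffs': [0.0057, 0.0, 0.0, 0.0, 0.0], 'R': [[-0.9728, -0.2316, -0.0101], [-0.1318, 0.5887, -0.7975], [0.1907, -0.7744, -0.6032]], 't': [0.5454, 0.1438, 0.989]}
side fixture [([196.5, 157.6, 321.2, 272.3], 0.96)]
side mirror_center [([234.4, 167.6, 320.2, 218.0], 0.86)]
side roller [([355.5, 289.7, 374.9, 334.9], 0.62)]
side cleaner [([382.0, 140.0, 402.9, 177.7], 0.94)]
side lens_box [([327.2, 142.1, 348.2, 157.3], 0.81)]
side glasses_case []
side white_mark [([237.1, 164.6, 320.2, 217.5], 0.76)]
side green_mark [([233.0, 166.9, 321.6, 222.7], 0.93), ([218.9, 332.2, 297.1, 398.3], 0.27)]
side red_mark [([232.9, 166.4, 319.7, 221.9], 0.59), ([222.9, 335.9, 296.2, 398.0], 0.58)]
```

```bash
python3 - <<'E'
import cv2
t=cv2.imread("pics/top0.png")
cv2.imwrite("pics/topc.png",cv2.resize(t[95:275,190:410],None,fx=3.3,fy=3.3,interpolation=cv2.INTER_CUBIC))
E
```

```text
(no output)
```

View pics/topc.png

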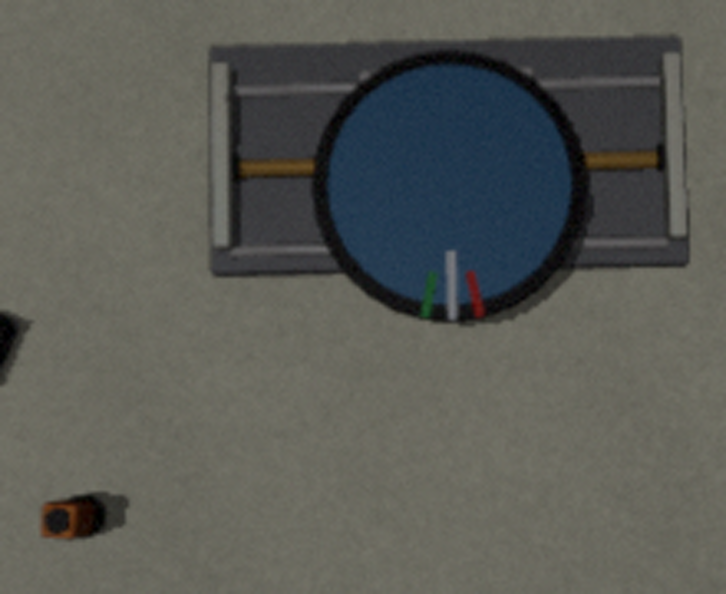

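View pics/side0.png

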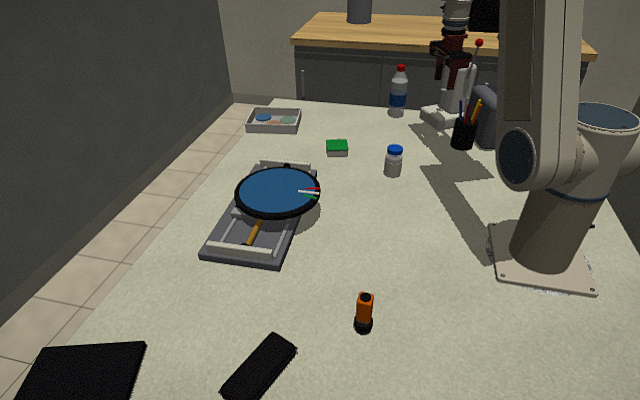

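The top view shows the fixture (base corners around crop (210,47), (681,37), (689,265), (212,275)), the mirror centre near crop (451,185), and the stripes ending near (452,320), with green on the left (+y). The roller stands upright at crop (60,520). The side view confirms that layout, and the roller's surroundings are free.

```bash
cat > h.py <<'E'
from workcell import arm
import cv2,numpy as np
def ray(c,px,z,P=None):
    p=P or arm.camera_params(c); K=np.array(p["mtx"]);R=np.array(p["R"]);t=np.array(p["t"])
    u=cv2.undistortPoints(np.array(px,float).reshape(-1,1,2),K,np.array(p["dist_coeffs"],float)).reshape(-1,2)
    d=np.c_[u,np.ones(len(u))]@R; o=-R.T@t
    return (o+d*((z-o[2])/d[:,2])[:,None])[:,:2]
def proj(c,X,P=None):
    p=P or arm.camera_params(c)
    return cv2.projectPoints(np.array(X,float).reshape(-1,1,3),cv2.Rodrigues(np.array(p["R"]))[0],np.array(p["t"]),np.array(p["mtx"]),np.array(p["dist_coeffs"],float))[0].reshape(-1,2)
def circ(X):
    s=np.linalg.lstsq(np.c_[2*X,np.ones(len(X))],(X**2).sum(1),rcond=None)[0]
    return s[:2],np.sqrt(s[2]+s[:2]@s[:2])
E
python3 - <<'E'
from h import *
im=cv2.imread("pics/top0.png"); hsv=cv2.cvtColor(im,cv2.COLOR_BGR2HSV)
h,s,v=cv2.split(hsv)
m=((h>98)&(h<115)&(s>110)).astype(np.uint8); m[:100]=0;m[200:]=0
n,l,st,ce=cv2.connectedComponentsWithStats(m); i=1+np.argmax(st[1:,4]); print(st[i],ce[i])
c=max(cv2.findContours((l==i).astype(np.uint8),0,1)[0],key=len)
X=ray("top",cv2.convexHull(c).reshape(-1,2),0.091); print("blue face circle",circ(X))
def cr(a):return np.array(a)/3.3+[190,95]-0.35
co=ray("top",cr([[210,47],[681,37],[689,265],[212,275]]),0.026); print("base corners",co, co.mean(0))
for a,b in((0,1),(3,2)): d=co[a]-co[b];print(np.linalg.norm(d),np.arctan2(-d[0],d[1]))
sp=ray("top",cr([[450,251],[453,320]]),0.091);d=sp[0]-sp[1];print("white stripe",sp,np.arctan2(d[1],d[0]))
rod=ray("top",cr([[240,169],[660,158]]),0.05);d=rod[0]-rod[1];print("rod",np.arctan2(-d[0],d[1]))
print("mean yaw by base sides",)
o=((h<18)&(s>150)&(v>60)).astype(np.uint8); n,l,st,ce=cv2.connectedComponentsWithStats(o); i=[k for k in range(1,n) if 195<ce[k][0]<230 and 235<ce[k][1]<265 and st[k][4]>5]; print(st[i],ce[i])
print("roller top",ray("top",cr([[60,520]]),0.101), ray("top",cr([[43,503],[78,503],[76,539],[42,538]]),0.101))
p=ray("side",[[365.5,296]],0.101);print(p)
# side camera check
print(proj("side",[[*ray("top",cr([[60,520]]),0.101)[0],0.101]]))
E
```

```text
[ 288  113   76   75 4173] [325.84974838 149.14426072]
blue face circle (array([ 0.69310843, -0.02286532]), np.float64(0.10749395170232304))
base corners [[ 0.83215433  0.2000071 ]
 [ 0.84554803 -0.23742234]
 [ 0.63187931 -0.2430323 ]
 [ 0.61850399  0.19274389]] [ 0.73202142 -0.02192591]
0.4376344492114166 0.030609549880641306
0.4359814088225176 0.030683451009009436
white stripe [[ 0.63239336 -0.02378022]
 [ 0.57247163 -0.02687043]] 0.051525088992711326
rod 0.03584178834551861
mean yaw by base sides
[[203 248  10  10  40]] [[209.45 252.25]]
roller top [[0.39850396 0.30360438]] [[0.41259499 0.31851259]
 [0.41294778 0.28878808]
 [0.3827632  0.28953289]
 [0.38324396 0.31837413]]
[[0.39844641 0.30184272]]
[[365.34281142 296.68842915]]
```

```bash
cat >> h.py <<'E'
def rows(pts,p0,yaw,turns,step=0.029,claw=1.0):
    """follow polyline pts (world xyz) from p0, tool pointing down; returns rows rounded"""
    P=[np.array(p0,float)]; out=[]; i=0
    for g in pts:
        g=np.array(g); n=int(np.ceil(np.linalg.norm(g-P[-1])/step)); a=P[-1]
        for k in range(1,n+1):
            d=a+(g-a)*k/n-P[-1]; t=turns[i] if i<len(turns) else 0
            B=np.array([[np.cos(yaw),np.sin(yaw),0],[np.sin(yaw),-np.cos(yaw),0],[0,0,-1]])
            u=np.round(B.T@d/0.03,2); out.append([u.tolist(),t,claw]); P.append(P[-1]+B@u*0.03); yaw-=t*0.1; i+=1
    return out,P[-1],yaw
E
python3 - <<'E'
from h import *
s=arm.read_state()
r,p,y=rows([[0.41,-0.25,0.245],[0.41,0.05,0.245],[0.398,0.303,0.215]],[0.262,-0.567,0.245],0.4325,[-0.95]*12)
print(len(r),p,y)
for i in range(0,len(r),20): print(str(r[i:i+20]).replace(" ",""))
E
```

```text
33 [0.39811118 0.30310548 0.215     ] 1.5724999999999998
[[[0.69,-0.58,0.0],-0.95,1.0],[[0.73,-0.51,0.0],-0.95,1.0],[[0.78,-0.44,0.0],-0.95,1.0],[[0.82,-0.36,0.0],-0.95,1.0],[[0.86,-0.29,0.0],-0.95,1.0],[[0.87,-0.2,0.0],-0.95,1.0],[[0.89,-0.11,0.0],-0.95,1.0],[[0.9,-0.04,0.0],-0.95,1.0],[[0.89,0.05,0.0],-0.95,1.0],[[0.89,0.14,0.0],-0.95,1.0],[[0.87,0.22,0.0],-0.95,1.0],[[0.84,0.3,0.0],-0.95,1.0],[[0.81,0.38,0.0],0,1.0],[[0.91,0.0,0.0],0,1.0],[[0.91,0.0,0.0],0,1.0],[[0.91,0.01,0.0],0,1.0],[[0.91,-0.0,0.0],0,1.0],[[0.91,-0.0,0.0],0,1.0],[[0.91,0.0,0.0],0,1.0],[[0.91,0.0,0.0],0,1.0]]
[[[0.9,0.01,0.0],0,1.0],[[0.91,-0.0,0.0],0,1.0],[[0.91,-0.0,0.0],0,1.0],[[0.91,0.0,0.0],0,1.0],[[0.94,-0.04,0.11],0,1.0],[[0.93,-0.05,0.11],0,1.0],[[0.94,-0.04,0.11],0,1.0],[[0.94,-0.04,0.11],0,1.0],[[0.94,-0.04,0.12],0,1.0],[[0.93,-0.05,0.11],0,1.0],[[0.94,-0.04,0.11],0,1.0],[[0.94,-0.04,0.11],0,1.0],[[0.94,-0.04,0.11],0,1.0]]
```

>>> apply_moves(
  rows=[
    [[0.69,-0.58,0.0],-0.95,1.0],
    [[0.73,-0.51,0.0],-0.95,1.0],
    [[0.78,-0.44,0.0],-0.95,1.0],
    [[0.82,-0.36,0.0],-0.95,1.0],
    [[0.86,-0.29,0.0],-0.95,1.0],
    [[0.87,-0.2,0.0],-0.95,1.0],
    [[0.89,-0.11,0.0],-0.95,1.0],
    [[0.9,-0.04,0.0],-0.95,1.0],
    [[0.89,0.05,0.0],-0.95,1.0],
    [[0.89,0.14,0.0],-0.95,1.0],
    [[0.87,0.22,0.0],-0.95,1.0],
    [[0.84,0.3,0.0],-0.95,1.0],
    [[0.81,0.38,0.0],0,1.0],
    [[0.91,0.0,0.0],0,1.0],
    [[0.91,0.0,0.0],0,1.0],
    [[0.91,0.01,0.0],0,1.0],
    [[0.91,0.0,0.0],0,1.0],
    [[0.91,0.0,0.0],0,1.0],
    [[0.91,0.0,0.0],0,1.0],
    [[0.91,0.0,0.0],0,1.0],
  ],
  newtons=60,
)

```text
clock: 3.5
position: [0.4099, -0.0584, 0.2449]
tcp_rot: [[-0.002, 1.0, 0.001], [1.0, 0.002, -0.0], [-0.0, 0.001, -1.0]]
force: [-0.8, 0.0, -0.4]
opening: 1.0
grasp_force: 0.0
```

>>> apply_moves(
  rows=[
    [[0.9,0.01,0.0],0,1.0],
    [[0.91,0.0,0.0],0,1.0],
    [[0.91,0.0,0.0],0,1.0],
    [[0.91,0.0,0.0],0,1.0],
    [[0.94,-0.04,0.11],0,1.0],
    [[0.93,-0.05,0.11],0,1.0],
    [[0.94,-0.04,0.11],0,1.0],
    [[0.94,-0.04,0.11],0,1.0],
    [[0.94,-0.04,0.12],0,1.0],
    [[0.93,-0.05,0.11],0,1.0],
    [[0.94,-0.04,0.11],0,1.0],
    [[0.94,-0.04,0.11],0,1.0],
    [[0.94,-0.04,0.11],0,1.0],
  ],
)

```text
clock: 5.12
position: [0.3979, 0.3038, 0.2147]
tcp_rot: [[-0.002, 1.0, 0.0], [1.0, 0.002, 0.0], [0.0, 0.0, -1.0]]
force: [0.1, -1.0, 0.3]
opening: 0.996
grasp_force: 0.0
```

```bash
python3 - <<'E'
from h import *
s=arm.read_state(); print(s["clock"],s["position"],np.round(s["tcp_rot"],3).tolist(),s["force"],np.abs(s["joint_vel"]).max())
im=arm.camera("wrist"); cv2.imwrite("pics/w1.png",im[:,:,::-1]); p=arm.camera_params("wrist"); print({k:np.round(v,3).tolist() for k,v in p.items()})
print(proj("wrist",[[.3985,.303,.101]]),arm.recognise("roller","wrist")[:2])
E
```

```text
5.125 [0.39794613 0.3038068  0.21471846] [[-0.002, 1.0, 0.0], [1.0, 0.002, 0.0], [0.0, 0.0, -1.0]] [ 0.08637348 -1.002749    0.2994406 ] 0.3858114167317243
{'mtx': [[322.059, 0.0, 323.033], [0.0, 322.059, 200.536], [0.0, 0.0, 1.0]], 'dist_coeffs': [-0.028, 0.0, 0.0, 0.0, 0.0], 'R': [[1.0, 0.003, 0.0], [0.002, -0.963, 0.268], [0.001, -0.268, -0.963]], 't': [-0.4, 0.27, 0.445]}
[[322.57104915 208.57296673]] [{'bbox': [305.3, 161.5, 344.4, 219.3], 'score': 0.67}]
```

View pics/w1.png

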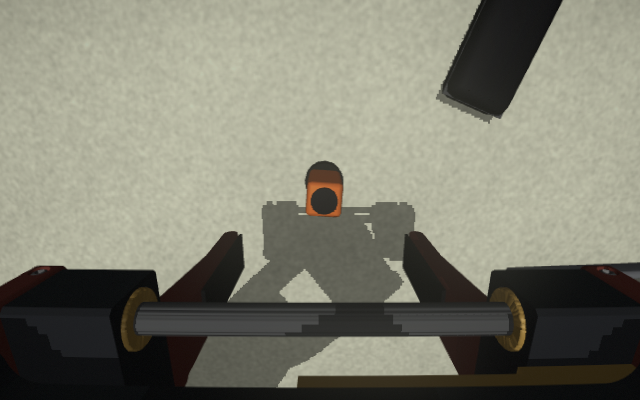

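The wrist image shows the orange handle top at about x 307–342, y 182–216 (centre (324,200)), with edges parallel to the image axes, so its yaw is about 0. The arm was still settling, so I'll re-measure at rest.

```bash
python3 - <<'E'
from h import *
P=arm.camera_params("wrist");s=arm.read_state();im=arm.camera("wrist")[:,:,::-1].copy(); print(s["position"],arm.read_state()["position"])
h,sa,v=cv2.split(cv2.cvtColor(im,cv2.COLOR_BGR2HSV))
m=((h<20)&(sa>150)&(v>120)).astype(np.uint8); n,l,st,ce=cv2.connectedComponentsWithStats(m)
for k in range(1,n):
    if st[k][4]>200: 
        c=max(cv2.findContours((l==k).astype(np.uint8),0,1)[0],key=len); rc=cv2.minAreaRect(c); print(st[k],rc,ray("wrist",[rc[0]],0.101,P), cv2.boxPoints(rc).tolist())
E
```

```text
[0.39806327 0.30476253 0.21457138] [0.39782972 0.30348076 0.21453883]
[306 183  36  35 571] ((323.5939025878906, 200.18527221679688), (34.69731140136719, 33.486114501953125), 4.085616588592529) [[0.39907939 0.3084646 ]] [[305.096435546875, 215.6497344970703], [307.48223876953125, 182.2487335205078], [342.09136962890625, 184.72080993652344], [339.70556640625, 218.12181091308594]]
```

>>> apply_moves(
  rows=[
    [[0.05,0.03,0.95],0,1],
    [[0,0,0.95],0,1],
    [[0,0,0.95],0,1],
    [[0,0,0.95],0,0.6],
    [[0,0,0.95],0,0.5],
    [[0,0,0],0,0.4],
    [[0,0,0],0,0],
    [[0,0,0],0,0],
    [[0,0,0],0,0],
    [[0,0,0],0,0],
    [[0,0,0],0,0],
    [[0,0,0],0,0],
  ],
  newtons=60,
)

```text
clock: 6.78
position: [0.3993, 0.3046, 0.0731]
tcp_rot: [[-0.002, 1.0, 0.001], [1.0, 0.002, 0.001], [0.001, 0.001, -1.0]]
force: [-0.8, -1.4, 7.6]
opening: 0.336
grasp_force: 59.1
```

```bash
python3 - <<'E'
from h import *
r,p,y=rows([[0.399,0.305,0.165],[0.505,-0.0285,0.165]],[0.399,0.305,0.0727],1.5725,[0,0,0,-0.3],claw=0)
print(len(r),p,y)
print(str(r).replace(" ",""))
E
```

```text
17 [ 0.50502173 -0.02840683  0.1651    ] 1.6025
[[[0.0,0.0,-0.77],0,0],[[0.0,0.0,-0.77],0,0],[[0.0,0.0,-0.77],0,0],[[0.0,0.0,-0.77],-0.3,0],[[-0.86,0.24,0.0],0,0],[[-0.87,0.25,0.0],0,0],[[-0.86,0.24,0.0],0,0],[[-0.86,0.25,0.0],0,0],[[-0.87,0.24,0.0],0,0],[[-0.86,0.25,0.0],0,0],[[-0.86,0.24,0.0],0,0],[[-0.87,0.25,0.0],0,0],[[-0.86,0.24,0.0],0,0],[[-0.86,0.25,0.0],0,0],[[-0.87,0.24,0.0],0,0],[[-0.86,0.24,0.0],0,0],[[-0.86,0.25,0.0],0,0]]
```

>>> apply_moves(
  rows=[
    [[0.0,0.0,-0.5],0,0],
    [[0.0,0.0,-0.87],0,0],
    [[0.0,0.0,-0.85],0,0],
    [[0.0,0.0,-0.86],-0.3,0],
    [[-0.86,0.24,0.0],0,0],
    [[-0.87,0.25,0.0],0,0],
    [[-0.86,0.24,0.0],0,0],
    [[-0.86,0.25,0.0],0,0],
    [[-0.87,0.24,0.0],0,0],
    [[-0.86,0.25,0.0],0,0],
    [[-0.86,0.24,0.0],0,0],
    [[-0.87,0.25,0.0],0,0],
    [[-0.86,0.24,0.0],0,0],
    [[-0.86,0.25,0.0],0,0],
    [[-0.87,0.24,0.0],0,0],
    [[-0.86,0.24,0.0],0,0],
    [[-0.86,0.25,0.0],0,0],
  ],
)

```text
clock: 8.9
position: [0.505, -0.0299, 0.1653]
tcp_rot: [[-0.032, 0.999, 0.0], [0.999, 0.032, 0.0], [0.0, 0.0, -1.0]]
force: [-0.2, 0.8, -2.8]
opening: 0.343
grasp_force: 59.1
```

>>> apply_moves(
  rows=[
    [[0,0,0.5],0,0],
    [[0,0,0.5],0,0],
    [[0,0,0],0,0],
  ],
)

```text
clock: 9.28
position: [0.5033, -0.0282, 0.133]
tcp_rot: [[-0.033, 0.999, -0.004], [0.999, 0.033, 0.0], [0.001, -0.004, -1.0]]
force: [-0.6, 0.4, -2.6]
opening: 0.34
grasp_force: 59.1
```

```bash
python3 - <<'E'
from h import *
s=arm.read_state(); print(s["clock"],s["position"],np.round(s["tcp_rot"],4).tolist(),s["force"],s["opening"],np.abs(s["joint_vel"]).max())
ims=[]
for c in ("side","top","wrist"):
    im=arm.camera(c)[:,:,::-1].copy(); cv2.imwrite(f"pics/{c}2.png",im); ims.append(im)
    print(c,arm.recognise("roller",c)[:1],arm.recognise("mirror_center",c)[:1])
    w=s["position"]-[0,0,0.051]; print(proj(c,[w,w+[0,0,-.022],w+[0,0,.079]]).round(1).tolist())
cv2.imwrite("pics/mix.png",np.vstack([np.hstack([cv2.resize(ims[0][130:330,180:500],(400,250)),cv2.resize(ims[1][80:280,180:500],(400,250))]),np.hstack([cv2.resize(ims[2],(400,250)),np.zeros((250,400,3),np.uint8)])]))
E
```

```text
9.275 [ 0.50331366 -0.02822564  0.13297879] [[-0.0328, 0.9995, -0.0039], [0.9995, 0.0328, 0.0004], [0.0006, -0.0039, -1.0]] [-0.57862903  0.40079942 -2.55322181] 0.34017157645705054 0.02007820987102354
side [{'bbox': [337.5, 170.0, 349.8, 208.4], 'score': 0.84}] [{'bbox': [233.8, 166.9, 320.4, 218.5], 'score': 0.81}]
[[344.2, 199.2], [344.0, 205.6], [345.0, 174.9]]
top [] [{'bbox': [285.5, 107.9, 368.1, 186.5], 'score': 0.64}]
[[327.1, 216.1], [327.0, 216.4], [327.6, 214.9]]
wrist [{'bbox': [289.9, 195.8, 361.4, 304.0], 'score': 0.7}] [{'bbox': [425.8, 29.1, 640.0, 383.4], 'score': 0.66}]
[[319.2, 229.8], [319.6, 218.7], [317.0, 299.2]]
```

View pics/mix.png

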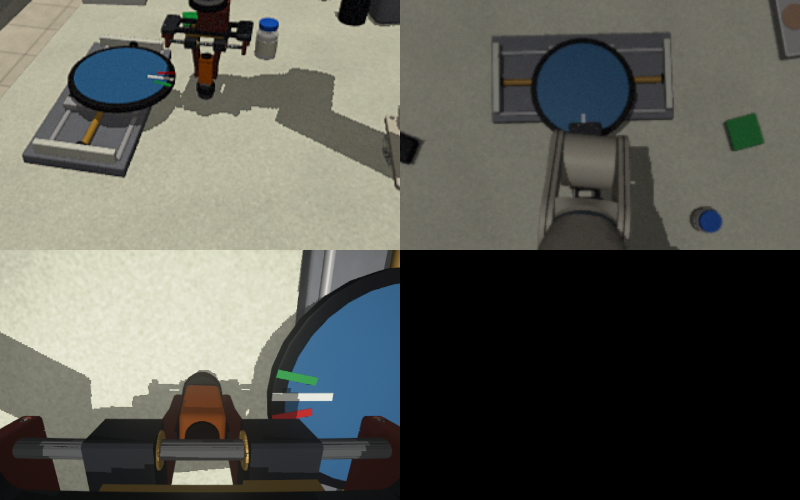

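The mix shows: side view (left), with the roller hanging from the gripper just in front of the white mark; top view, with the mirror's far part visible over the wrist; and wrist view, with the mirror's marks beside the handle (white stripe at about full-res (440–530,235)). All three cameras can track the mirror, so I'll build the measuring function and check the handle's offset in the grip.

```bash
cat >> h.py <<'E'
from scipy.optimize import least_squares
RB=0.1075
def mirror(c,im=None,P=None,g=(0.70,-0.02),zz=0.091):
    """mirror centre (world xy) by robust fit of the blue face's rim, known radius"""
    if im is None:
        P=arm.camera_params(c); im=arm.camera(c)[:,:,::-1]
    h,s,v=cv2.split(cv2.cvtColor(np.ascontiguousarray(im),cv2.COLOR_BGR2HSV))
    m=((h>96)&(h<118)&(s>100)&(v>40)).astype(np.uint8)
    n,l,st,ce=cv2.connectedComponentsWithStats(m); i=1+np.argmax(st[1:,4])
    q=np.vstack(cv2.findContours((l==i).astype(np.uint8),cv2.RETR_EXTERNAL,cv2.CHAIN_APPROX_NONE)[0]).reshape(-1,2)
    q=q[(q[:,0]>2)&(q[:,0]<637)&(q[:,1]>2)&(q[:,1]<397)]
    X=ray(c,q,zz,P)
    r=least_squares(lambda p:np.hypot(*(X-p).T)-RB,g,loss="cauchy",f_scale=0.0015)
    d=np.abs(np.hypot(*(X-r.x).T)-RB); return r.x,(d<0.003).sum()
E
python3 - <<'E'
from h import *
s=arm.read_state()
for c in ("side","top","wrist"): print(c,mirror(c,cv2.imread(f"pics/{c}2.png"),arm.camera_params(c)))
print(mirror("top",cv2.imread("pics/top0.png"),arm.camera_params("top")),mirror("side",cv2.imread("pics/side0.png"),arm.camera_params("side")))
P=arm.camera_params("wrist");im=cv2.imread("pics/wrist2.png"); 
print([(r,im[r,318].tolist()) for r in range(190,232,2)], [(r,im[r,318].tolist()) for r in range(255,300,3)])
p=s["position"]; R=np.array(s["tcp_rot"])
for off in (0,.003,.006):
    # foot far edge bottom, handle bottom edge +x face, handle top edge +x face
    print(off,proj("wrist",[p+R@[off+a,0,z] for a,z in ((.017,.073),(.017,.062),(.020,.060),(.02,.042),(.015,.034),(.015,-.028))],P)[:,1].round(1))
E
```

```text
side (array([ 0.69441055, -0.02528797]), np.int64(152))
top (array([ 0.68991074, -0.02339405]), np.int64(117))
wrist (array([ 0.69706214, -0.02105316]), np.int64(266))
(array([ 0.69457772, -0.02283484]), np.int64(99)) (array([ 0.69439591, -0.02537539]), np.int64(155))
[(190, [202, 224, 224]), (192, [120, 136, 137]), (194, [111, 125, 125]), (196, [52, 59, 59]), (198, [51, 58, 58]), (200, [50, 56, 57]), (202, [49, 56, 56]), (204, [55, 61, 61]), (206, [53, 60, 61]), (208, [55, 61, 62]), (210, [54, 60, 60]), (212, [53, 59, 60]), (214, [46, 52, 53]), (216, [44, 59, 82]), (218, [44, 67, 107]), (220, [43, 66, 106]), (222, [42, 66, 106]), (224, [41, 66, 106]), (226, [41, 66, 106]), (228, [41, 65, 106]), (230, [39, 64, 107])] [(255, [27, 49, 83]), (258, [26, 48, 82]), (261, [26, 50, 91]), (264, [28, 57, 105]), (267, [29, 62, 114]), (270, [31, 66, 121]), (273, [31, 67, 123]), (276, [19, 23, 28]), (279, [24, 26, 31]), (282, [24, 26, 30]), (285, [23, 25, 29]), (288, [23, 24, 29]), (291, [23, 25, 28]), (294, [23, 24, 28]), (297, [23, 25, 29])]
0 [197.3 201.7 198.1 206.  218.4 270. ]
0.003 [193.1 197.3 193.6 201.2 213.4 263. ]
0.006 [188.8 192.8 189.  196.3 208.4 255.9]
```

```bash
cat > plan.py <<'E'
# usage: plan.py init | plan.py <target_s_mm> <rate_mm_s> <nrows>
import sys,json
from h import *
PHI=0.031; EX=np.array([np.cos(PHI),np.sin(PHI)]); EY=np.array([-np.sin(PHI),np.cos(PHI)])
Y0=-0.0450; M,K,C,FR=7.,24.,6.,0.1; Q=0.050
def acc(y,v,xw,yw,b,d):
    s=np.clip(yw-y+b,-.12,.12); q=xw+np.sqrt(.0196-s*s)-.14
    F=140*max(q,0); return (-K*y-C*v-FR*np.tanh(v/.004)-F*s/np.sqrt(.0196-s*s)+d)/M
def step(x,xw,yw,dt):
    y,v,b,d=x; v2=v+dt*acc(y,v,xw,yw,b,d); return np.array([y+dt*v2,v2,b,d])
def ekf(x,Pm,xw,yw,dt):
    f=step(x,xw,yw,dt); J=np.array([(step(x+e,xw,yw,dt)-f)/1e-5 for e in np.eye(4)*1e-5]).T
    return f,J@Pm@J.T+np.diag([1e-8,(.02)**2,(.0001)**2,(.05)**2])*dt
def upd(x,Pm,z,sig):
    H=np.array([1,0,0,0.]); S=Pm[0,0]+sig**2; G=Pm[:,0]/S; r=z-x[0]
    return x+G*r,Pm-np.outer(G,H@Pm),r
st0=arm.read_state(); f0=lambda s,X0:(EX@s["position"][:2]-X0,EY@s["position"][:2]-Y0)
meas=[]
for c in ("top","side"):
    t=arm.read_state()["clock"]; m,n=mirror(c); meas.append((c,t,m,n))
st1=arm.read_state()
if sys.argv[1]=="init":
    L=dict(X0=0.5534,base={c:m.tolist() for c,t,m,n in meas},t=st1["clock"],w=None,x=[0,0,0,0],P=np.diag([1e-8,1e-8,.0015**2,.05**2]).tolist(),sref=0.)
    L["w"]=f0(st1,L["X0"]); L["plan"]=[]; json.dump(L,open("log.json","w")); print(L["base"],[n for *_,n in meas],L["w"],st1["force"]); sys.exit()
L=json.load(open("log.json"))
if len(sys.argv)>4: L["plan"]=json.loads(sys.argv[4]) # rows made by hand [[dx,dy] mm]
tgt,rate,n=float(sys.argv[1])/1e3,float(sys.argv[2])/1e3,int(sys.argv[3])
# wheel path since last time: planned knots, corrected to end at the measured place
t0=L["t"]; w0=np.array(L["w"]); w1=np.array(f0(st0,L["X0"])); k=np.vstack([[0,0],np.cumsum(np.array(L["plan"]).reshape(-1,2)/1e3,0)]) if L["plan"] else np.zeros((2,2))
k=w0+k; k=k+np.linspace(0,1,len(k))[:,None]*(w1-k[-1]); tk=np.linspace(t0,st0["clock"],len(k))
x,Pm=np.array(L["x"]),np.array(L["P"]); t=t0; res=[]
def run(te):
    global x,Pm,t
    while t<te-1e-6:
        dt=min(.0125,te-t); x,Pm=ekf(x,Pm,np.interp(t,tk,k[:,0]),np.interp(t,tk,k[:,1]),dt); t+=dt
qs=[]
for c,tm,m,nn in meas:
    run(tm); dm=m-np.array(L["base"][c]); x,Pm,r=upd(x,Pm,EY@dm,.0012 if nn>40 else .004); res.append((c,round(1e3*EY@dm,1),round(1e3*r,1),int(nn))); qs.append(round(1e3*EX@dm,1))
run(st1["clock"]); w=np.array(f0(st1,L["X0"])); s=w[1]-x[0]+x[2]
F=np.array(st1["force"]); print("t %.2f z %.4f"%(st1["clock"],st1["position"][2]),"y %.1f v %.1f b %.1f d %.2f s %.1f mm"%(1e3*x[0],1e3*x[1],1e3*x[2],x[3],1e3*s),"sd",np.round(1e3*np.sqrt(np.diag(Pm))[:3],1).tolist(),"res",res,"q cam",qs,"q mod %.1f"%(1e3*(w[0]+np.sqrt(.0196-s*s)-.14)),"Fx %.1f Fy %.1f"%(F[:2]@EX,F[:2]@EY))
R=np.array(st1["tcp_rot"])[:2,:2]; out=[];pl=[];xx=x.copy();sr=L["sref"];e=s-sr;cw=w.copy();path=[]
for i in range(n):
    sr+=np.clip(tgt-sr,-rate*.125,rate*.125); sp=sr+e*np.exp(-(i+1)*.125/.25)
    # find the wheel end place giving s=sp at row end
    yw=cw[1]
    for _ in range(4):
        z=xx.copy()
        for j in range(10): z=step(z,cw[0],cw[1]+(yw-cw[1])*(j+.5)/10,.0125)
        yw=z[0]+sp-z[2]
    nw=np.array([Q+.14-np.sqrt(.0196-sp*sp),yw]); nw[0]=cw[0]+np.clip(nw[0]-cw[0],-.004,.004)
    d=nw-cw; u=np.round(R.T@(d[0]*EX+d[1]*EY)/.03,2); dd=R@u*.03; dd=np.array([EX@dd,EY@dd]); cw=cw+dd
    for j in range(10): pass
    xx=z; out.append([[*u.tolist(),0],0,0]); pl.append((dd*1e3).tolist()); path.append((round(1e3*xx[0]),round(1e3*sp)))
print(str(out).replace(" ","").replace(".0,",",")); print("pred y,s",path, "sref %.1f"%(1e3*sr))
L.update(t=st1["clock"],w=w.tolist(),x=x.tolist(),P=Pm.tolist(),sref=sr,plan=pl); json.dump(L,open("log.json","w"))
E
cat > sim.py <<'E'
# dry run: plan's model/EKF logic is checked on the robot; here only the s schedule
import numpy as np
def go(T1,T2,T3,D=1.6,F=7.):
    y=v=0;t=0;dt=.005;mx=0;ts=np.cumsum([1.5,T1,D,T2,D,T3,D]);Y=[];
    while t<ts[-1]:
        s=np.interp(t,[0,*ts],[0,0,.028,.028,-.028,-.028,0,0]); v+=dt/7*(-24*y-6*v-.1*np.tanh(v/.004)-F*s/np.sqrt(.0196-s*s)); y+=dt*v;t+=dt;Y.append(y)
    return np.array(Y).min(),max(Y),y,v
for a in ((2,3,2),(2.5,3.5,2.5),(3,3.5,3),(3.4,3.4,3.4)): print(a,np.round(go(*a),3))
E
python3 sim.py
```

```text
(2, 3, 2) [-0.07   0.068 -0.006  0.008]
(2.5, 3.5, 2.5) [-0.066  0.065 -0.004  0.004]
(3, 3.5, 3) [-0.063  0.065 -0.002  0.001]
(3.4, 3.4, 3.4) [-0.061  0.065 -0.001  0.001]
```

>>> apply_moves(
  rows=[
    [[-0.04,0.5,0],0,0],
    [[0,0.5,0],0,0],
    [[0,0.3,0],0,0],
    [[0,0,0],0,0],
    [[0,0,0],0,0],
  ],
)

```text
clock: 10.35
position: [0.5435, -0.029, 0.1343]
tcp_rot: [[-0.032, 0.999, -0.001], [0.999, 0.032, 0.0], [0.0, -0.001, -1.0]]
force: [-0.0, 0.4, -2.3]
opening: 0.34
grasp_force: 59.1
```

```bash
python3 plan.py init; python3 - <<'E'
from h import *
print(arm.read_state()["position"],arm.read_state()["clock"],mirror("wrist"))
E
```

```text
{'top': [0.6890305171053069, -0.02295946688219444], 'side': [0.6946266140248961, -0.025311687992654503]} [np.int64(111), np.int64(151)] (np.float64(-0.011081723834531432), np.float64(-0.0008311481582319868)) [-0.16089539 -0.58162515 -2.13854497]
[ 0.54347825 -0.02899995  0.13442621] 10.45 (array([ 0.69626385, -0.0217328 ]), np.int64(330))
```

>>> apply_moves(
  rows=[
    [[0.02,0.35,0],0,0],
    [[0,0.35,0],0,0],
    [[0,0.35,0],0,0],
    [[0,0.35,0],0,0],
    [[0,0.3,0],0,0],
    [[0,0.2,0],0,0],
    [[0,0.13,0],0,0],
  ],
)

```text
clock: 11.38
position: [0.6041, -0.0264, 0.1341]
tcp_rot: [[-0.032, 0.999, -0.004], [0.999, 0.032, 0.0], [0.0, -0.004, -1.0]]
force: [-7.9, -1.4, 1.5]
opening: 0.344
grasp_force: 59.1
```

```bash
python3 plan.py 0 10 5 "[[10.5,0.6],[10.5,0],[10.5,0],[10.5,0],[9,0],[6,0],[3.9,0]]"
```

```text
t 11.47 z 0.1341 y -0.2 v 0.2 b 0.0 d -0.00 s 0.0 mm sd [1.0, 6.8, 1.5] res [('top', np.float64(-0.5), np.float64(-0.6), 113), ('side', np.float64(0.1), np.float64(0.6), 147)] q cam [np.float64(50.5), np.float64(50.9)] q mod 49.8 Fx -6.9 Fy -0.8
[[[0,0.01,0],0,0],[[0,-0,0],0,0],[[0,-0,0],0,0],[[0,-0,0],0,0],[[0,-0,0],0,0]]
pred y,s [(0, 0), (0, 0), (0, 0), (0, 0), (0, 0)] sref 0.0
```

>>> apply_moves(
  rows=[
    [[0,0.01,0],0,0],
    [[0,0,0],0,0],
    [[0,0,0],0,0],
    [[0,0,0],0,0],
    [[0,0,0],0,0],
  ],
)

```text
clock: 12.1
position: [0.6041, -0.0264, 0.1341]
tcp_rot: [[-0.032, 0.999, -0.003], [0.999, 0.032, 0.0], [0.0, -0.003, -1.0]]
force: [-7.7, -0.0, 0.5]
opening: 0.343
grasp_force: 59.1
```

```bash
python3 plan.py 0 10 5
```

```text
t 12.20 z 0.1341 y -0.2 v 0.2 b 0.0 d -0.00 s 0.1 mm sd [1.0, 6.8, 1.4] res [('top', np.float64(-0.6), np.float64(-0.5), 115), ('side', np.float64(0.0), np.float64(0.6), 148)] q cam [np.float64(50.6), np.float64(50.7)] q mod 49.6 Fx -5.8 Fy 0.9
[[[-0,0.01,0],0,0],[[-0,0,0],0,0],[[-0,0,0],0,0],[[-0,0,0],0,0],[[-0,0,0],0,0]]
pred y,s [(0, 0), (0, 0), (0, 0), (0, 0), (0, 0)] sref 0.0
```

>>> apply_moves(
  rows=[
    [[0,0.01,0],0,0],
    [[0,0,0],0,0],
    [[0,0,0],0,0],
    [[0,0,0],0,0],
    [[0,0,0],0,0],
  ],
)

```text
clock: 12.82
position: [0.6044, -0.0264, 0.1341]
tcp_rot: [[-0.032, 0.999, -0.004], [0.999, 0.032, 0.0], [0.0, -0.004, -1.0]]
force: [-7.7, -0.5, 1.2]
opening: 0.341
grasp_force: 59.1
```

```bash
python3 plan.py 28 9.5 6
```

```text
t 12.93 z 0.1341 y -0.2 v 0.4 b -0.0 d 0.00 s 0.0 mm sd [1.0, 6.8, 1.3] res [('top', np.float64(-0.7), np.float64(-0.5), 113), ('side', np.float64(0.2), np.float64(0.9), 144)] q cam [np.float64(51.1), np.float64(51.0)] q mod 49.9 Fx -8.1 Fy 0.9
[[[0.04,0,0],0,0],[[0.04,0.01,0],0,0],[[0.03,-0,0],0,0],[[0.02,-0,0],0,0],[[0.02,-0,0],0,0],[[0,0,0],0,0]]
pred y,s [(0, 1), (0, 2), (-1, 4), (-1, 5), (-2, 6), (-3, 7)] sref 7.1
```

>>> apply_moves(
  rows=[
    [[0.04,0,0],0,0],
    [[0.04,0.01,0],0,0],
    [[0.03,0,0],0,0],
    [[0.02,0,0],0,0],
    [[0.02,0,0],0,0],
    [[0,0,0],0,0],
  ],
)

```text
clock: 13.68
position: [0.6045, -0.0218, 0.1341]
tcp_rot: [[-0.032, 0.999, -0.004], [0.999, 0.032, 0.0], [0.0, -0.004, -1.0]]
force: [-7.1, -1.1, 1.4]
opening: 0.342
grasp_force: 59.1
```

```bash
python3 plan.py 28 9.5 5
```

```text
t 13.78 z 0.1341 y -0.4 v -4.7 b -0.1 d 0.02 s 4.7 mm sd [1.1, 8.6, 1.3] res [('top', np.float64(-0.1), np.float64(2.6), 115), ('side', np.float64(-0.0), np.float64(0.4), 146)] q cam [np.float64(51.0), np.float64(50.9)] q mod 50.1 Fx -6.2 Fy -0.5
[[[0.05,-0,0],0,0],[[0.02,0,0],0,0],[[0,0.01,0],0,0],[[-0.02,-0,0],0,0],[[-0.04,0,0],0,0]]
pred y,s [(-1, 7), (-2, 9), (-4, 10), (-6, 12), (-8, 13)] sref 13.1
```

>>> apply_moves(
  rows=[
    [[0.05,0,0],0,0],
    [[0.02,0,0],0,0],
    [[0,0.01,0],0,0],
    [[-0.02,0,0],0,0],
    [[-0.04,0,0],0,0],
  ],
)

```text
clock: 14.4
position: [0.6048, -0.0215, 0.1342]
tcp_rot: [[-0.032, 0.999, -0.004], [0.999, 0.032, 0.0], [0.0, -0.004, -1.0]]
force: [-8.4, 0.9, 1.2]
opening: 0.343
grasp_force: 59.1
```

```bash
python3 plan.py 28 9.5 5
```

```text
t 14.50 z 0.1341 y -3.8 v -11.0 b -0.3 d 0.04 s 8.2 mm sd [1.2, 9.6, 1.3] res [('top', np.float64(-2.8), np.float64(5.5), 115), ('side', np.float64(-3.2), np.float64(0.2), 146)] q cam [np.float64(51.4), np.float64(50.8)] q mod 50.2 Fx -7.3 Fy 0.6
[[[0.05,-0,0],0,0],[[0.01,0.01,0],0,0],[[-0.02,0,0],0,0],[[-0.05,0.01,0],0,0],[[-0.08,0.01,0],0,0]]
pred y,s [(-5, 11), (-7, 14), (-10, 16), (-13, 17), (-17, 19)] sref 19.0
```

>>> apply_moves(
  rows=[
    [[0.05,0,0],0,0],
    [[0.01,0.01,0],0,0],
    [[-0.02,0,0],0,0],
    [[-0.05,0.01,0],0,0],
    [[-0.08,0.01,0],0,0],
  ],
)

```text
clock: 15.12
position: [0.6058, -0.0241, 0.1341]
tcp_rot: [[-0.032, 0.999, -0.004], [0.999, 0.032, 0.0], [0.0, -0.004, -1.0]]
force: [-7.2, 0.0, 1.2]
opening: 0.343
grasp_force: 59.1
```

```bash
python3 plan.py 28 7 5
```

```text
t 15.22 z 0.1342 y -18.9 v -32.7 b -0.3 d 0.04 s 20.5 mm sd [1.2, 9.8, 1.3] res [('top', np.float64(-15.7), np.float64(1.2), 104), ('side', np.float64(-17.3), np.float64(-0.1), 136)] q cam [np.float64(51.1), np.float64(50.1)] q mod 49.9 Fx -6.9 Fy 1.1
[[[-0.14,0,0],0,0],[[-0.13,0.01,0],0,0],[[-0.14,-0,0],0,0],[[-0.13,0,0],0,0],[[-0.11,0.01,0],0,0]]
pred y,s [(-23, 21), (-28, 21), (-33, 22), (-37, 23), (-41, 23)] sref 23.4
```

>>> apply_moves(
  rows=[
    [[-0.14,0,0],0,0],
    [[-0.13,0.01,0],0,0],
    [[-0.14,0,0],0,0],
    [[-0.13,0,0],0,0],
    [[-0.11,0.01,0],0,0],
  ],
)

```text
clock: 15.85
position: [0.607, -0.0437, 0.1342]
tcp_rot: [[-0.032, 0.999, -0.004], [0.999, 0.032, 0.0], [0.001, -0.004, -1.0]]
force: [-7.7, 1.1, 2.0]
opening: 0.341
grasp_force: 59.1
```

```bash
python3 plan.py 28 8 5
```

```text
t 15.95 z 0.1341 y -44.7 v -32.5 b -0.3 d 0.04 s 26.8 mm sd [1.2, 9.8, 1.3] res [('top', np.float64(-41.4), np.float64(0.4), 109), ('side', np.float64(-43.0), np.float64(0.0), 133)] q cam [np.float64(50.8), np.float64(49.7)] q mod 49.5 Fx -7.1 Fy 0.8
[[[-0.14,0.02,0],0,0],[[-0.12,-0,0],0,0],[[-0.08,0,0],0,0],[[-0.07,0,0],0,0],[[-0.06,0.01,0],0,0]]
pred y,s [(-49, 26), (-52, 27), (-55, 27), (-58, 28), (-60, 28)] sref 28.0
```

>>> apply_moves(
  rows=[
    [[-0.14,0.02,0],0,0],
    [[-0.12,0,0],0,0],
    [[-0.08,0,0],0,0],
    [[-0.07,0,0],0,0],
    [[-0.06,0.01,0],0,0],
  ],
)

```text
clock: 16.58
position: [0.6084, -0.0576, 0.1341]
tcp_rot: [[-0.032, 0.999, -0.004], [0.999, 0.032, 0.001], [0.001, -0.004, -1.0]]
force: [-7.6, 1.1, 1.4]
opening: 0.34
grasp_force: 59.1
```

```bash
python3 plan.py 28 8 6
```

```text
t 16.68 z 0.1342 y -62.7 v -15.0 b -0.3 d 0.04 s 30.8 mm sd [1.2, 9.8, 1.3] res [('top', np.float64(-60.9), np.float64(-0.3), 115), ('side', np.float64(-62.1), np.float64(-0.4), 118)] q cam [np.float64(50.5), np.float64(49.2)] q mod 49.6 Fx -7.9 Fy 1.6
[[[-0.09,0.01,0],0,0],[[-0.06,-0.01,0],0,0],[[-0.03,-0,0],0,0],[[-0.02,-0,0],0,0],[[0.01,-0,0],0,0],[[0.01,-0,0],0,0]]
pred y,s [(-64, 30), (-65, 29), (-66, 29), (-66, 28), (-66, 28), (-65, 28)] sref 28.0
```

>>> apply_moves(
  rows=[
    [[-0.09,0.01,0],0,0],
    [[-0.06,-0.01,0],0,0],
    [[-0.03,0,0],0,0],
    [[-0.02,0,0],0,0],
    [[0.01,0,0],0,0],
    [[0.01,0,0],0,0],
  ],
)

```text
clock: 17.42
position: [0.6086, -0.0629, 0.1341]
tcp_rot: [[-0.032, 0.999, -0.003], [0.999, 0.032, 0.001], [0.001, -0.003, -1.0]]
force: [-7.6, 1.4, 1.0]
opening: 0.341
grasp_force: 59.1
```

```bash
python3 plan.py 28 8 6
```

```text
t 17.52 z 0.1341 y -68.2 v 1.5 b -0.3 d 0.03 s 31.2 mm sd [1.0, 7.3, 1.3] res [('top', np.float64(-68.5), np.float64(-2.9), 108), ('side', np.float64(-68.1), np.float64(0.2), 120)] q cam [np.float64(50.3), np.float64(48.8)] q mod 49.4 Fx -7.2 Fy 1.7
[[[-0.03,0.01,0],0,0],[[-0.02,-0.01,0],0,0],[[0,0,0],0,0],[[0.02,-0,0],0,0],[[0.02,-0,0],0,0],[[0.02,-0,0],0,0]]
pred y,s [(-68, 30), (-68, 29), (-67, 29), (-66, 28), (-66, 28), (-65, 28)] sref 28.0
```

>>> apply_moves(
  rows=[
    [[-0.07,0.01,0],0,0],
    [[-0.03,-0.01,0],0,0],
    [[0,0,0],0,0],
    [[0.02,0,0],0,0],
    [[0.02,0,0],0,0],
    [[0.02,0,0],0,0],
  ],
)

```text
clock: 18.27
position: [0.6086, -0.0641, 0.1341]
tcp_rot: [[-0.032, 0.999, -0.004], [0.999, 0.032, 0.001], [0.001, -0.003, -1.0]]
force: [-6.6, 0.5, 1.1]
opening: 0.342
grasp_force: 59.1
```

```bash
python3 plan.py 28 8 5
```

```text
t 18.38 z 0.1341 y -66.8 v 3.9 b -0.3 d 0.01 s 28.7 mm sd [1.1, 8.5, 1.3] res [('top', np.float64(-67.2), np.float64(-3.1), 108), ('side', np.float64(-67.1), np.float64(-0.1), 126)] q cam [np.float64(50.6), np.float64(49.5)] q mod 49.9 Fx -6.8 Fy 2.6
[[[0.01,0,0],0,0],[[0.01,-0,0],0,0],[[0.02,-0,0],0,0],[[0.02,-0,0],0,0],[[0.03,-0,0],0,0]]
pred y,s [(-66, 28), (-66, 28), (-65, 28), (-64, 28), (-64, 28)] sref 28.0
```

>>> apply_moves(
  rows=[
    [[0,0,0],0,0],
    [[0,0,0],0,0],
    [[0.01,0,0],0,0],
    [[0.01,0,0],0,0],
    [[0.01,0,0],0,0],
  ],
)

```text
clock: 19.0
position: [0.6086, -0.0632, 0.1342]
tcp_rot: [[-0.032, 0.999, -0.004], [0.999, 0.032, 0.001], [0.001, -0.003, -1.0]]
force: [-7.6, 0.7, 1.9]
opening: 0.343
grasp_force: 59.1
```

```bash
python3 plan.py -28 15 5
```

```text
t 19.10 z 0.1341 y -66.1 v 1.9 b -0.2 d -0.01 s 28.9 mm sd [1.1, 7.8, 1.3] res [('top', np.float64(-66.2), np.float64(-3.3), 113), ('side', np.float64(-66.4), np.float64(-0.4), 120)] q cam [np.float64(50.6), np.float64(49.5)] q mod 49.9 Fx -6.6 Fy 1.0
[[[-0.06,-0.01,0],0,0],[[-0.05,-0.01,0],0,0],[[-0.04,-0.02,0],0,0],[[-0.02,-0.01,0],0,0],[[0.01,-0,0],0,0]]
pred y,s [(-66, 27), (-65, 25), (-64, 23), (-63, 21), (-61, 19)] sref 18.6
```

Dwelled at green (s ≈ 28–31 for well over a second). Now rolling to red.

>>> apply_moves(
  rows=[
    [[-0.06,-0.01,0],0,0],
    [[-0.05,-0.01,0],0,0],
    [[-0.04,-0.02,0],0,0],
    [[-0.02,-0.01,0],0,0],
    [[0.01,0,0],0,0],
  ],
)

```text
clock: 19.73
position: [0.6072, -0.0681, 0.1341]
tcp_rot: [[-0.032, 0.999, -0.004], [0.999, 0.032, 0.001], [0.001, -0.004, -1.0]]
force: [-6.5, 1.6, 1.3]
opening: 0.34
grasp_force: 59.1
```

```bash
python3 plan.py -28 15 5
```

```text
t 19.82 z 0.1341 y -65.2 v 9.9 b -0.2 d -0.04 s 23.2 mm sd [1.1, 9.4, 1.3] res [('top', np.float64(-66.3), np.float64(-5.6), 113), ('side', np.float64(-65.6), np.float64(0.1), 118)] q cam [np.float64(50.3), np.float64(49.4)] q mod 49.5 Fx -6.7 Fy 2.3
[[[-0.07,-0,0],0,0],[[-0.03,-0.01,0],0,0],[[0.02,-0.01,0],0,0],[[0.05,-0.01,0],0,0],[[0.09,-0.01,0],0,0]]
pred y,s [(-64, 19), (-61, 17), (-58, 14), (-55, 12), (-50, 10)] sref 9.2
```

>>> apply_moves(
  rows=[
    [[-0.07,0,0],0,0],
    [[-0.03,-0.01,0],0,0],
    [[0.02,-0.01,0],0,0],
    [[0.05,-0.01,0],0,0],
    [[0.09,-0.01,0],0,0],
  ],
)

```text
clock: 20.45
position: [0.606, -0.0665, 0.1341]
tcp_rot: [[-0.032, 0.999, -0.003], [0.999, 0.032, 0.0], [0.001, -0.003, -1.0]]
force: [-6.8, 1.1, 0.7]
opening: 0.345
grasp_force: 59.1
```

```bash
python3 plan.py -28 15 5
```

```text
t 20.55 z 0.1341 y -55.9 v 26.0 b -0.2 d -0.08 s 15.8 mm sd [1.2, 9.7, 1.3] res [('top', np.float64(-58.8), np.float64(-8.9), 108), ('side', np.float64(-56.9), np.float64(0.6), 133)] q cam [np.float64(50.2), np.float64(49.4)] q mod 49.3 Fx -6.2 Fy 1.1
[[[-0.03,0.01,0],0,0],[[0.03,-0.01,0],0,0],[[0.07,-0,0],0,0],[[0.11,-0.01,0],0,0],[[0.14,0,0],0,0]]
pred y,s [(-52, 11), (-48, 8), (-43, 5), (-37, 3), (-31, 0)] sref -0.1
```

>>> apply_moves(
  rows=[
    [[-0.03,0.01,0],0,0],
    [[0.03,-0.01,0],0,0],
    [[0.07,0,0],0,0],
    [[0.11,-0.01,0],0,0],
    [[0.14,0,0],0,0],
  ],
)

```text
clock: 21.18
position: [0.6053, -0.0569, 0.1341]
tcp_rot: [[-0.032, 0.999, -0.004], [0.999, 0.032, 0.0], [0.0, -0.004, -1.0]]
force: [-6.6, 1.0, 0.4]
opening: 0.343
grasp_force: 59.1
```

```bash
python3 plan.py -28 11 5
```

```text
t 21.27 z 0.1341 y -32.7 v 44.2 b -0.2 d -0.10 s 2.2 mm sd [1.2, 9.8, 1.3] res [('top', np.float64(-37.6), np.float64(-7.0), 112), ('side', np.float64(-34.4), np.float64(1.1), 130)] q cam [np.float64(50.9), np.float64(50.8)] q mod 49.8 Fx -7.1 Fy 0.4
[[[0.12,0.01,0],0,0],[[0.13,-0,0],0,0],[[0.16,-0,0],0,0],[[0.15,-0,0],0,0],[[0.16,0,0],0,0]]
pred y,s [(-27, 0), (-21, -2), (-15, -4), (-8, -5), (-2, -7)] sref -7.0
```

>>> apply_moves(
  rows=[
    [[0.12,0.01,0],0,0],
    [[0.13,0,0],0,0],
    [[0.16,0,0],0,0],
    [[0.15,0,0],0,0],
    [[0.16,0,0],0,0],
  ],
)

```text
clock: 21.9
position: [0.605, -0.0353, 0.1341]
tcp_rot: [[-0.032, 0.999, -0.004], [0.999, 0.032, 0.0], [0.0, -0.004, -1.0]]
force: [-6.9, -0.2, 1.7]
opening: 0.34
grasp_force: 59.1
```

```bash
python3 plan.py -28 13 5
```

```text
t 22.00 z 0.1341 y -3.4 v 38.0 b -0.1 d -0.12 s -5.5 mm sd [1.2, 9.8, 1.3] res [('top', np.float64(-8.0), np.float64(-6.4), 110), ('side', np.float64(-4.7), np.float64(1.3), 145)] q cam [np.float64(51.3), np.float64(51.2)] q mod 50.0 Fx -6.3 Fy -0.4
[[[0.08,0,0],0,0],[[0.08,0.01,0],0,0],[[0.08,0,0],0,0],[[0.08,0.01,0],0,0],[[0.07,0,0],0,0]]
pred y,s [(1, -8), (6, -10), (10, -12), (14, -13), (18, -15)] sref -15.1
```

>>> apply_moves(
  rows=[
    [[0.08,0,0],0,0],
    [[0.08,0.01,0],0,0],
    [[0.08,0,0],0,0],
    [[0.08,0.01,0],0,0],
    [[0.07,0,0],0,0],
  ],
)

```text
clock: 22.62
position: [0.6052, -0.0237, 0.1341]
tcp_rot: [[-0.032, 0.999, -0.004], [0.999, 0.032, -0.0], [0.0, -0.004, -1.0]]
force: [-6.5, -0.9, 1.8]
opening: 0.339
grasp_force: 59.1
```

```bash
python3 plan.py -28 12 5
```

```text
t 22.73 z 0.1341 y 17.1 v 24.1 b -0.1 d -0.13 s -14.6 mm sd [1.2, 9.8, 1.3] res [('top', np.float64(14.0), np.float64(-4.3), 112), ('side', np.float64(16.3), np.float64(1.1), 147)] q cam [np.float64(51.4), np.float64(50.6)] q mod 50.0 Fx -7.1 Fy -1.3
[[[0.04,0.01,0],0,0],[[0.04,0,0],0,0],[[0.04,0.01,0],0,0],[[0.05,0.01,0],0,0],[[0.04,0.01,0],0,0]]
pred y,s [(20, -16), (23, -18), (26, -19), (29, -21), (31, -23)] sref -22.6
```

>>> apply_moves(
  rows=[
    [[0.04,0.01,0],0,0],
    [[0.04,0,0],0,0],
    [[0.04,0.01,0],0,0],
    [[0.05,0.01,0],0,0],
    [[0.04,0.01,0],0,0],
  ],
)

```text
clock: 23.35
position: [0.6061, -0.0175, 0.1341]
tcp_rot: [[-0.032, 0.999, -0.004], [0.999, 0.032, -0.0], [-0.0, -0.004, -1.0]]
force: [-8.0, -1.4, 1.3]
opening: 0.337
grasp_force: 59.1
```

```bash
python3 plan.py -28 9 6
```

```text
t 23.45 z 0.1341 y 31.1 v 19.7 b -0.1 d -0.14 s -22.4 mm sd [1.2, 9.8, 1.3] res [('top', np.float64(28.7), np.float64(-3.0), 113), ('side', np.float64(30.5), np.float64(0.9), 148)] q cam [np.float64(51.5), np.float64(51.0)] q mod 50.1 Fx -6.9 Fy -1.3
[[[0.04,0,0],0,0],[[0.05,0.01,0],0,0],[[0.05,0.01,0],0,0],[[0.05,0,0],0,0],[[0.06,0.01,0],0,0],[[0.09,-0,0],0,0]]
pred y,s [(34, -24), (36, -25), (39, -26), (41, -27), (44, -28), (47, -28)] sref -28.0
```

>>> apply_moves(
  rows=[
    [[0.04,0,0],0,0],
    [[0.05,0.01,0],0,0],
    [[0.05,0.01,0],0,0],
    [[0.05,0,0],0,0],
    [[0.06,0.01,0],0,0],
    [[0.09,0,0],0,0],
  ],
)

```text
clock: 24.2
position: [0.6067, -0.0074, 0.1341]
tcp_rot: [[-0.032, 0.999, -0.004], [0.999, 0.032, -0.0], [-0.0, -0.004, -1.0]]
force: [-7.1, -1.7, 0.4]
opening: 0.341
grasp_force: 59.1
```

```bash
python3 plan.py -28 9 5
```

```text
t 24.30 z 0.1341 y 45.6 v 23.2 b -0.1 d -0.12 s -26.7 mm sd [1.4, 10.0, 1.3] res [('top', np.float64(4.8), np.float64(-42.4), 27), ('side', np.float64(47.5), np.float64(41.5), 155)] q cam [np.float64(-1.5), np.float64(50.8)] q mod 50.3 Fx -6.8 Fy -0.8
[[[0.08,-0.01,0],0,0],[[0.07,0.01,0],0,0],[[0.06,-0,0],0,0],[[0.06,-0,0],0,0],[[0.04,-0,0],0,0]]
pred y,s [(48, -27), (51, -28), (53, -28), (55, -28), (56, -28)] sref -28.0
```

>>> apply_moves(
  rows=[
    [[0.12,0,0],0,0],
    [[0.09,0.01,0],0,0],
    [[0.06,0,0],0,0],
    [[0.06,0,0],0,0],
    [[0.04,0,0],0,0],
  ],
)

```text
clock: 24.92
position: [0.6067, 0.0038, 0.1341]
tcp_rot: [[-0.032, 0.999, -0.004], [0.999, 0.032, -0.0], [-0.0, -0.004, -1.0]]
force: [-6.7, -1.3, 1.4]
opening: 0.343
grasp_force: 59.1
```

```bash
python3 - <<'E'
import json
L=json.load(open("log.json")); L["x"][0]=.0485; L["x"][1]=.021; L["P"][0][0]=2e-6
import numpy as np
P=np.array(L["P"]); P[0,1:]=0;P[1:,0]=0; L["P"]=P.tolist()
L["plan"]=[[0,3.6],[.3,2.7],[0,1.8],[0,1.8],[0,1.2]]; json.dump(L,open("log.json","w"))
s=open("plan.py").read()
s=s.replace('m,n=mirror(c);','m,n=mirror(c,g=G);').replace('st0=arm.read_state();','G=(.70,-.02)\nif sys.argv[1]!="init":\n    L=json.load(open("log.json")); yy=L["x"][0]+.6*L["x"][1]; G=np.array([.694,-.024])+.05*EX+yy*EY\nst0=arm.read_state();',1)
s=s.replace('dm=m-np.array(L["base"][c]);','dm=m-np.array(L["base"][c]);\n    if abs(EX@dm-.05)>.006 or nn<40: print("skip",c,m,nn); continue\n    ')
open("plan.py","w").write(s)
E
python3 plan.py -28 9 5
```

```text
File "plan.py", line 43
    x,Pm,r=upd(x,Pm,EY@dm,.0012 if nn>40 else .004); res.append((c,round(1e3*EY@dm,1),round(1e3*r,1),int(nn))); qs.append(round(1e3*EX@dm,1))
IndentationError: unexpected indent
```

```bash
sed -i '43s/^ */    /' plan.py; python3 plan.py -28 9 5
```

```text
t 25.02 z 0.1341 y 61.5 v 10.9 b -0.1 d -0.11 s -31.6 mm sd [1.2, 9.6, 1.3] res [('top', np.float64(59.8), np.float64(1.6), 114), ('side', np.float64(61.4), np.float64(1.1), 153)] q cam [np.float64(51.0), np.float64(51.2)] q mod 49.5 Fx -7.4 Fy -1.6
[[[0.09,0.01,0],0,0],[[0.05,-0.01,0],0,0],[[0.02,-0,0],0,0],[[0.01,-0.01,0],0,0],[[-0.01,0,0],0,0]]
pred y,s [(63, -30), (63, -29), (64, -29), (63, -28), (63, -28)] sref -28.0
```

>>> apply_moves(
  rows=[
    [[0.14,0.01,0],0,0],
    [[0.07,-0.01,0],0,0],
    [[0.03,0,0],0,0],
    [[0.01,-0.01,0],0,0],
    [[0,0,0],0,0],
  ],
)

```text
clock: 25.65
position: [0.6061, 0.0112, 0.1341]
tcp_rot: [[-0.032, 0.999, -0.004], [0.999, 0.032, -0.0], [-0.0, -0.004, -1.0]]
force: [-7.5, -2.8, 1.2]
opening: 0.341
grasp_force: 59.1
```

```bash
python3 plan.py -28 9 5
```

```text
t 25.75 z 0.1341 y 64.3 v -4.2 b -0.1 d -0.09 s -27.1 mm sd [1.1, 8.6, 1.3] res [('top', np.float64(63.9), np.float64(1.7), 111), ('side', np.float64(65.3), np.float64(1.7), 152)] q cam [np.float64(51.2), np.float64(51.7)] q mod 50.1 Fx -7.7 Fy -1.7
[[[-0.04,-0,0],0,0],[[-0.03,0,0],0,0],[[-0.04,0,0],0,0],[[-0.03,0,0],0,0],[[-0.04,0,0],0,0]]
pred y,s [(64, -27), (63, -28), (62, -28), (61, -28), (60, -28)] sref -28.0
```

>>> apply_moves(
  rows=[
    [[0,0,0],0,0],
    [[-0.01,0,0],0,0],
    [[-0.01,0,0],0,0],
    [[-0.01,0,0],0,0],
    [[-0.02,0,0],0,0],
  ],
)

```text
clock: 26.38
position: [0.6062, 0.0097, 0.1341]
tcp_rot: [[-0.032, 0.999, -0.004], [0.999, 0.032, -0.0], [-0.0, -0.004, -1.0]]
force: [-7.4, -2.3, 0.8]
opening: 0.346
grasp_force: 59.1
```

```bash
python3 plan.py -28 9 5
```

```text
t 26.48 z 0.1341 y 63.2 v -2.9 b -0.1 d -0.06 s -27.5 mm sd [1.1, 8.5, 1.3] res [('top', np.float64(62.6), np.float64(4.4), 114), ('side', np.float64(64.2), np.float64(2.0), 150)] q cam [np.float64(51.3), np.float64(52.1)] q mod 50.0 Fx -8.0 Fy -1.9
[[[-0.02,0,0],0,0],[[-0.03,0,0],0,0],[[-0.02,0,0],0,0],[[-0.02,0,0],0,0],[[-0.02,0,0],0,0]]
pred y,s [(63, -28), (62, -28), (62, -28), (61, -28), (60, -28)] sref -28.0
```

>>> apply_moves(
  rows=[
    [[-0.01,0,0],0,0],
    [[-0.02,0,0],0,0],
    [[-0.02,0,0],0,0],
    [[-0.02,0,0],0,0],
    [[-0.02,0,0],0,0],
  ],
)

```text
clock: 27.1
position: [0.6063, 0.007, 0.1341]
tcp_rot: [[-0.032, 0.999, -0.004], [0.999, 0.032, -0.0], [-0.0, -0.004, -1.0]]
force: [-6.7, -1.5, 1.2]
opening: 0.341
grasp_force: 59.1
```

```bash
python3 plan.py 0 9.5 5
```

```text
t 27.20 z 0.1341 y 59.7 v -4.3 b -0.1 d -0.05 s -26.7 mm sd [1.1, 8.7, 1.3] res [('top', np.float64(59.5), np.float64(-0.6), 116), ('side', np.float64(60.5), np.float64(1.3), 156)] q cam [np.float64(51.2), np.float64(50.8)] q mod 50.2 Fx -6.6 Fy -2.1
[[[0,-0.01,0],0,0],[[0.01,-0.01,0],0,0],[[0.01,-0,0],0,0],[[0.01,-0.01,0],0,0],[[-0.01,-0,0],0,0]]
pred y,s [(59, -26), (59, -25), (58, -24), (57, -23), (56, -22)] sref -22.1
```

Red dwell done (about 1.7 s within a couple of mm). Rolling back to white.

>>> apply_moves(
  rows=[
    [[0,-0.01,0],0,0],
    [[0.01,-0.01,0],0,0],
    [[0.01,0,0],0,0],
    [[0.01,-0.01,0],0,0],
    [[-0.01,0,0],0,0],
  ],
)

```text
clock: 27.82
position: [0.6053, 0.0076, 0.1341]
tcp_rot: [[-0.032, 0.999, -0.004], [0.999, 0.032, -0.0], [-0.0, -0.004, -1.0]]
force: [-7.2, -1.0, 1.1]
opening: 0.344
grasp_force: 59.1
```

```bash
python3 plan.py 0 9 5
```

```text
t 27.93 z 0.1341 y 59.5 v -2.4 b -0.1 d -0.03 s -25.9 mm sd [1.1, 8.0, 1.3] res [('top', np.float64(59.4), np.float64(3.8), 114), ('side', np.float64(60.0), np.float64(0.9), 159)] q cam [np.float64(50.7), np.float64(50.5)] q mod 49.5 Fx -7.0 Fy -1.9
[[[0.07,0,0],0,0],[[0.04,-0.01,0],0,0],[[0.02,-0.01,0],0,0],[[-0.01,-0,0],0,0],[[-0.03,-0.01,0],0,0]]
pred y,s [(59, -23), (58, -21), (57, -20), (55, -18), (53, -17)] sref -16.4
```

>>> apply_moves(
  rows=[
    [[0.07,0,0],0,0],
    [[0.04,-0.01,0],0,0],
    [[0.02,-0.01,0],0,0],
    [[-0.01,0,0],0,0],
    [[-0.03,-0.01,0],0,0],
  ],
)

```text
clock: 28.55
position: [0.6044, 0.0103, 0.1341]
tcp_rot: [[-0.032, 0.999, -0.004], [0.999, 0.032, -0.0], [-0.0, -0.004, -1.0]]
force: [-6.4, -2.2, 1.1]
opening: 0.341
grasp_force: 59.1
```

```bash
python3 plan.py 0 9 5
```

```text
t 28.65 z 0.1341 y 57.1 v -10.3 b -0.1 d 0.00 s -20.7 mm sd [1.2, 9.6, 1.3] res [('top', np.float64(57.5), np.float64(4.5), 115), ('side', np.float64(58.1), np.float64(1.3), 158)] q cam [np.float64(50.8), np.float64(50.0)] q mod 49.4 Fx -6.9 Fy -0.5
[[[0.04,0.01,0],0,0],[[0.01,-0.01,0],0,0],[[-0.03,-0.01,0],0,0],[[-0.06,-0,0],0,0],[[-0.08,-0.01,0],0,0]]
pred y,s [(56, -18), (53, -16), (51, -14), (48, -13), (44, -11)] sref -10.8
```

>>> apply_moves(
  rows=[
    [[0.04,0.01,0],0,0],
    [[0.01,-0.01,0],0,0],
    [[-0.03,-0.01,0],0,0],
    [[-0.06,0,0],0,0],
    [[-0.08,-0.01,0],0,0],
  ],
)

```text
clock: 29.28
position: [0.6039, 0.0067, 0.1341]
tcp_rot: [[-0.032, 0.999, -0.004], [0.999, 0.032, -0.0], [-0.0, -0.004, -1.0]]
force: [-6.8, -1.7, 1.0]
opening: 0.343
grasp_force: 59.1
```

```bash
python3 plan.py 0 7 5
```

```text
t 29.38 z 0.1341 y 47.2 v -21.4 b -0.2 d 0.03 s -14.6 mm sd [1.2, 9.8, 1.3] res [('top', np.float64(49.0), np.float64(5.2), 116), ('side', np.float64(48.7), np.float64(0.9), 156)] q cam [np.float64(50.6), np.float64(50.0)] q mod 49.6 Fx -7.2 Fy -1.1
[[[-0.02,0.01,0],0,0],[[-0.05,-0.01,0],0,0],[[-0.07,-0,0],0,0],[[-0.09,-0,0],0,0],[[-0.1,-0.01,0],0,0]]
pred y,s [(44, -12), (41, -10), (38, -9), (34, -8), (30, -7)] sref -6.4
```

>>> apply_moves(
  rows=[
    [[-0.02,0.01,0],0,0],
    [[-0.05,-0.01,0],0,0],
    [[-0.07,0,0],0,0],
    [[-0.09,0,0],0,0],
    [[-0.1,-0.01,0],0,0],
  ],
)

```text
clock: 30.0
position: [0.6039, -0.0032, 0.1341]
tcp_rot: [[-0.032, 0.999, -0.004], [0.999, 0.032, -0.0], [-0.0, -0.004, -1.0]]
force: [-7.0, -0.4, 0.9]
opening: 0.341
grasp_force: 59.1
```

```bash
python3 plan.py -2 5 5
```

```text
t 30.10 z 0.1341 y 30.4 v -25.4 b -0.2 d 0.04 s -7.7 mm sd [1.2, 9.8, 1.3] res [('top', np.float64(32.6), np.float64(3.1), 108), ('side', np.float64(32.1), np.float64(0.9), 148)] q cam [np.float64(50.9), np.float64(50.6)] q mod 49.9 Fx -7.2 Fy -0.9
[[[-0.07,0,0],0,0],[[-0.08,0,0],0,0],[[-0.08,-0,0],0,0],[[-0.08,-0,0],0,0],[[-0.07,-0,0],0,0]]
pred y,s [(27, -7), (24, -6), (21, -5), (18, -4), (15, -3)] sref -3.3
```

>>> apply_moves(
  rows=[
    [[-0.07,0,0],0,0],
    [[-0.08,0,0],0,0],
    [[-0.08,0,0],0,0],
    [[-0.08,0,0],0,0],
    [[-0.07,0,0],0,0],
  ],
)

```text
clock: 30.72
position: [0.6042, -0.0146, 0.1341]
tcp_rot: [[-0.032, 0.999, -0.004], [0.999, 0.032, -0.0], [0.0, -0.004, -1.0]]
force: [-6.7, -0.4, 1.6]
opening: 0.34
grasp_force: 59.1
```

```bash
python3 plan.py 0 5 5
```

```text
t 30.82 z 0.1341 y 15.8 v -15.0 b -0.2 d 0.06 s -4.3 mm sd [1.2, 9.8, 1.3] res [('top', np.float64(17.0), np.float64(2.5), 117), ('side', np.float64(16.8), np.float64(0.8), 146)] q cam [np.float64(50.9), np.float64(49.9)] q mod 50.0 Fx -6.7 Fy -1.0
[[[-0.03,-0,0],0,0],[[-0.02,-0,0],0,0],[[-0.02,-0,0],0,0],[[-0.02,-0,0],0,0],[[-0.02,-0,0],0,0]]
pred y,s [(14, -3), (12, -2), (11, -2), (10, -1), (8, 0)] sref -0.2
```

>>> apply_moves(
  rows=[
    [[-0.03,0,0],0,0],
    [[-0.02,0,0],0,0],
    [[-0.02,0,0],0,0],
    [[-0.02,0,0],0,0],
    [[-0.02,0,0],0,0],
  ],
)

```text
clock: 31.45
position: [0.6043, -0.0178, 0.1341]
tcp_rot: [[-0.032, 0.999, -0.004], [0.999, 0.032, 0.0], [0.0, -0.004, -1.0]]
force: [-7.4, -0.0, 0.7]
opening: 0.343
grasp_force: 59.1
```

```bash
python3 plan.py 0 5 6
```

```text
t 31.55 z 0.1341 y 10.4 v -3.9 b -0.2 d 0.07 s -2.1 mm sd [1.1, 8.9, 1.3] res [('top', np.float64(10.6), np.float64(2.5), 111), ('side', np.float64(10.8), np.float64(0.4), 145)] q cam [np.float64(51.1), np.float64(50.3)] q mod 50.1 Fx -7.8 Fy -0.4
[[[0.02,-0,0],0,0],[[-0.01,-0,0],0,0],[[-0,-0,0],0,0],[[-0.02,-0,0],0,0],[[-0.01,-0,0],0,0],[[-0.02,-0,0],0,0]]
pred y,s [(10, -1), (9, -1), (9, 0), (8, 0), (8, 0), (7, 0)] sref 0.0
```

>>> apply_moves(
  rows=[
    [[0.02,0,0],0,0],
    [[-0.01,0,0],0,0],
    [[0,0,0],0,0],
    [[-0.02,0,0],0,0],
    [[-0.01,0,0],0,0],
    [[-0.02,0,0],0,0],
  ],
)

```text
clock: 32.3
position: [0.6044, -0.0189, 0.1341]
tcp_rot: [[-0.032, 0.999, -0.004], [0.999, 0.032, 0.0], [0.0, -0.004, -1.0]]
force: [-6.9, -0.6, 1.1]
opening: 0.34
grasp_force: 59.1
```

```bash
python3 plan.py 0 5 6
```

```text
t 32.40 z 0.1341 y 8.1 v -2.0 b -0.2 d 0.08 s -1.0 mm sd [1.1, 7.9, 1.3] res [('top', np.float64(7.9), np.float64(0.7), 113), ('side', np.float64(8.6), np.float64(0.9), 148)] q cam [np.float64(51.1), np.float64(51.2)] q mod 50.1 Fx -7.5 Fy 0.2
[[[0,-0,0],0,0],[[0,-0,0],0,0],[[-0,-0,0],0,0],[[-0.01,-0,0],0,0],[[-0.01,-0,0],0,0],[[-0.01,-0,0],0,0]]
pred y,s [(8, -1), (8, 0), (7, 0), (7, 0), (7, 0), (6, 0)] sref 0.0
```

>>> apply_moves(
  rows=[
    [[0,-0.08,0],0,0],
    [[0,-0.14,0],0,0],
    [[0,-0.17,0],0,0],
    [[-0.01,-0.17,0],0,0],
    [[-0.01,-0.17,0],0,0],
    [[-0.01,-0.17,0],0,0],
    [[-0.01,-0.17,0],0,0],
    [[-0.01,-0.17,0],0,0],
    [[-0.01,-0.17,0],0,0],
    [[-0.01,-0.15,0],0,0],
    [[0,-0.15,0],0,0],
    [[0,-0.15,0],0,0],
    [[0,-0.2,0],0,0],
    [[0,-0.4,0],0,0],
    [[0,-0.6,0],0,0],
    [[0,-0.7,0],0,0],
    [[0,-0.4,0],0,0],
    [[0,0,-0.5],0,0],
    [[0,0,-0.8],0,0],
    [[0,0,-0.6],0,0],
  ],
)

```text
clock: 34.9
position: [0.4823, -0.0251, 0.1937]
tcp_rot: [[-0.032, 0.999, 0.003], [0.999, 0.032, -0.0], [-0.0, 0.003, -1.0]]
force: [0.8, -0.7, -1.8]
opening: 0.342
grasp_force: 59.1
```

>>> apply_moves(
  rows=[
    [[0,0,-0.3],0,0],
    [[0,0,0],0,0],
    [[0,0,0],0,0],
    [[0,0,0],0,0],
    [[0,0,0],0,0],
    [[0,0,0],0,0],
    [[0,0,0],0,0],
    [[0,0,0],0,0],
    [[0,0,0],0,0],
    [[0,0,0],0,0],
    [[0,0,0],0,0],
    [[0,0,0],0,0],
    [[0,0,0],0,0],
    [[0,0,0],0,0],
    [[0,0,0],0,0],
    [[0,0,0],0,0],
    [[0,0,0],0,0],
    [[0,0,0],0,0],
    [[0,0,0],0,0],
    [[0,0,0],0,0],
  ],
)

```text
clock: 37.4
position: [0.4809, -0.025, 0.2006]
tcp_rot: [[-0.032, 0.999, -0.0], [0.999, 0.032, 0.0], [0.0, -0.0, -1.0]]
force: [0.4, -0.4, -2.1]
opening: 0.342
grasp_force: 59.1
```

```bash
cat > chk.py <<'E'
from h import *
import json
L=json.load(open("log.json")); s=arm.read_state(); print(s["clock"],s["position"],s["opening"],s["grasp_force"],s["force"])
for c in ("top","side","top","side"):
    m,n=mirror(c); print(c,1e3*(m-np.array(L["base"][c])),n)
E
python3 chk.py
```

```text
37.4 [ 0.48089136 -0.02504447  0.20056667] 0.3421709399395738 59.136566519737244 [ 0.43172748 -0.38794625 -2.11944949]
top [1.3596943  5.01397409] 127
side [-0.89307701  3.31845091] 148
top [0.92120012 4.58015751] 126
side [-0.85622466  3.40665982] 148
```

>>> apply_moves(
  rows=[
    [[0,0,0],0,0],
    [[0,0,0],0,0],
    [[0,0,0],0,0],
    [[0,0,0],0,0],
    [[0,0,0],0,0],
    [[0,0,0],0,0],
    [[0,0,0],0,0],
    [[0,0,0],0,0],
    [[0,0,0],0,0],
    [[0,0,0],0,0],
    [[0,0,0],0,0],
    [[0,0,0],0,0],
    [[0,0,0],0,0],
    [[0,0,0],0,0],
    [[0,0,0],0,0],
    [[0,0,0],0,0],
    [[0,0,0],0,0],
    [[0,0,0],0,0],
    [[0,0,0],0,0],
    [[0,0,0],0,0],
  ],
)

```text
clock: 40.1
position: [0.4809, -0.025, 0.2006]
tcp_rot: [[-0.032, 0.999, -0.0], [0.999, 0.032, -0.0], [-0.0, -0.0, -1.0]]
force: [-0.3, 0.8, -2.8]
opening: 0.342
grasp_force: 59.1
```

```bash
python3 chk.py; python3 -c "
from h import *
cv2.imwrite('pics/fin.png',arm.camera('side')[:,:,::-1])"
```

```text
40.1 [ 0.48087643 -0.02504965  0.20056891] 0.3418830978716168 59.13660228252411 [-0.32984726  0.80444206 -2.75743722]
top [1.15726161 4.94835788] 128
side [-0.81437127  3.38607491] 151
top [1.36775717 5.19632417] 122
side [-0.47073391  3.38917467] 149
```

View pics/fin.png

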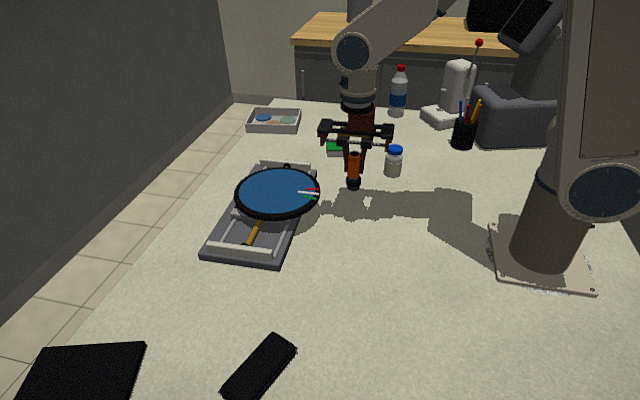

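The side view shows the mirror at rest on its base at about (278,193), and the roller still upright in the gripper and clear of the fixture at about (353,170). The mirror is about 4 mm from centre, which is within the friction deadband.

```bash
python3 -c "
from workcell import arm
print(arm.sign_off())"
```

```text
the job is handed in; nothing more can be done
None
```

The job is done and handed in at about 40 s: the wheel pressed at about 7 N throughout and dwelled over a second each at white, green and red (within about 3 mm). It backed off at white and finished with the roller held clear and the mirror at rest about 4 mm from its middle.

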